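# Put up the tangerine sign: carrier on the rail, sign snapped on its stud

## Robot

A 6-joint arm with a two-finger parallel gripper is mounted at the origin on the work surface. World frame = base frame: x ahead of the robot, y to its left, z up, the work surface at z = 0. Lengths are in m, angles in rad, forces in N, time in s.
With the tool pointing down it reaches from about 0.35 to 0.875 m from the base axis. Payload 4.2 kg.
Tool frame: the origin (TCP) lies midway between the tips of the shut fingers; the grasp point (between the pads) lies 19 mm behind it; z points along the fingers, y is the direction in which the jaws open and shut (so a half turn about z gives the same grasp; the last joint's range is limited). The gripper opens to 85 mm and grips with 20 to 120 N. Pads are 22 mm wide; open, the fingers measure 114 mm over their backs; the gripper's body (76 mm by 85 mm) begins 54 mm behind the grasp point. The pads swing forward as they close: fully open they stand 13 mm farther back than shut.
Start: joints at [-0.901, 0.385, 0.008, 0, -1.194, -0.259], TCP at [0.25, -0.573, 0.231] pointing down, gripper open.
Joint ranges: [-3.14, 3.14], [-1.21, 2.06], [-1.07, 1.41], [-3.16, 2.05], [-2.99, -0.16], [-3.1, 3.1]. Speed limits (rad/s): [2.79, 2.79, 3.14, 3.14, 3.14, 3.14].

## Interface

Orientations are given as a unit quaternion [w, x, y, z].
In Python, from rig import r, effector, status, imaging gives the robot as it stands. Calls block until the motion is done:
- r.goto(position, orientation): joint-space move of the TCP to a pose.
- r.move_linear(position, frame=None, v=0.15): straight line of the TCP; frame=None keeps the orientation; v is the mean speed in m/s.
- r.set_joints(angles): joint-space move.
- effector.command_gripper(opening): opening from 0.0 (shut) to 1.0 (fully open); the grip force is fixed at half the most; returns when the fingers have stopped.
- r.pause(seconds).
- r.ik(position, orientation): joint angles nearest the present ones, or None.
- status.get_obs(): the state.
- imaging.camera(name): name is "scene" or "top" or "wrist"; returns the picture (400x640x3 uint8, blue, green, red); there is no depth.
- imaging.camera_params(name): a dict with "fx", "fy", "cx", "cy" (pixels), "origin" and "orientation" of the camera in the world; the wrist camera has in their place "tool_from_camera" (4x4, takes a point from camera to tool coordinates, whose origin is the TCP and whose axes are the flange's). Camera axes: x right, y up, looking along -z (the intrinsics and any distortion apply to the point x, -y, -z); pixel columns grow to the right and rows downward; lengths in m; the calibration is good to about 2 mm. The wrist camera is an equidistant fisheye: a pixel r from the principal point sees the ray r / f radians off the axis. A picture is of the moment at which its call begins: read the wrist's pose just before it. camera_params takes no time and is no camera call.
A pose or a line that the arm cannot do raises r.MotionError and nothing moves.
- r.job_done(): hands the job in, once; it reports no verdict.
The state is a dict: "time": time; "q": joint angles; "qvel": joint speeds; "joint_efforts": joint torques, N m; "ee_pos": TCP position; "orientation": TCP orientation; "ft_force": force on the tool from outside, world axes, zero at the start; "moment": the same for the moment, N m; "finger_gap": opening from 0.0 (shut) to 1.0 (fully open).
Only numpy, scipy, OpenCV 4.12 (cv2) and the standard library are available. Lean on these libraries where they do the work, as an engineer would, in place of code of your own. Each camera call takes 0.05 s, during which the arm holds its last target.

## Task

Put up the tangerines' sign behind their tray: hook the grey carrier over the free end of the sign rail, where it sticks out past the tray, and without lifting it off slide it along the rail until it is centred on the dark tape mark. Then press the picture sign's socket down over the carrier's snap stud, keep pushing through the click until the foot is fully home, and finish still gripping the sign and pushing firmly down on it: do not let go. Leave the weighing pan, the iron weights and the marker pen where they are.

Things in the scene. Friction and masses are not known exactly. Their poses are not given: they have to be found in the camera images.
- rail_mid (a point): Fixed sign rail: upright flat aluminium bar, 12 mm thick (x), 400 mm long (y), 36 mm deep, top edge 100 mm above the work surface, on two posts no thicker than it. Point: top edge, half-way along; x across the rail to the tray of tangerines, y to its free end, z up. Tray: y -250 to +100 mm, back board 26 mm beyond the rail's middle, 12 mm lower; fruit up to 60 mm above the rail beyond x = 75 mm.
- rail_end (a point): Free end of the rail, on its top edge, 200 mm from rail_mid along +y; same axes. The last 100 mm of rail stick out past the tray, free on both sides: hook the carrier on here, its whole 50 mm length on the bar and its centre 25 to 80 mm from this end.
- mark (a point): Dark tape, 12 mm wide, wound once round the rail: centre of the tape on the rail's top edge, between 100 mm behind rail_mid and 10 mm on the free end's side of it. Axes as rail_mid.
- carrier_center (a point): Loose grey carrier, 90 g: saddle (upside-down U) standing on its legs. Deck 25 mm (x) by 50 (y), from 30 to 44 mm above the feet; under it a slot along y, 15 mm wide, 30 deep, flared to 20 at the feet. Point: 29 mm above the feet, 1 mm below the slot's roof; z up. Pinch the deck by its 50 mm ends, fingertips above the slot's roof so as to clear the rail. Hooked: roof on the rail's top. Half-turn symmetric.
- stud_base (a point): Centre of the carrier's deck top, 15 mm above carrier_center, same axes. On it stands the snap stud, 13.5 mm high, 14 mm (x) by 22 mm (y): two white sprung prongs with round noses, one beside the other along y. The sign's socket goes over it.
- sign_center (a point): Loose white picture sign, 120 g, 96 mm high: upright panel 10 mm thick (x), 100 mm wide (y), from 22 to 96 mm above the underside, on a foot 36 mm (x) by 50 mm (y) by 22 mm, on which it stands. Point: its middle, 48 mm up; z up. Same picture on both faces, half-turn symmetric. Pinch the panel through its 10 mm near the top, with 40 N or more.
- sign_foot (a point): Centre of the sign's underside, mouth of its socket; axes as sign_center. Bring it over stud_base within 1.5 mm (x), 3 mm (y), width along the rail. Lips meet the prongs 11 mm above the deck; the push rises to 12-15 N near 8 mm, drops, and the sign snaps down (click) from 6 mm; home, it lies on the deck. Unclicked it falls over if let go. At the end keep pushing with about 10 N (never under 5 N).
- pan_center (a point): Bystander: loose steel weighing pan, 104 mm across, 14 mm high, with a small iron weight lying in it; the point is on its axis, 7 mm up.
- weight_a_center (a point): Bystander: small loose iron weight, 40 mm across, 16 mm high, lying in the pan; the point is its centre.
- weight_b_center (a point): Bystander: loose iron disc weight, 52 mm across, 20 mm high; the point is its centre.
- marker_center (a point): Bystander: marker pen lying down, 130 mm long (x), 18 mm thick; the point is its middle.

How it is judged:
By the outcome, as a careful person would: the job done as asked, in the order asked, and still so for the second after the job is handed in, while the arm keeps its last pose, push and grip.
It also fails if it takes over 67 s, if anything falls off the work surface, if the arm or the gripper's body presses on something with over 40 N, if the wrist force passes 120 N, or if a joint passes its speed limit or range.

## Working session

There is one attempt and no reset: what is moved stays moved. The work goes in short steps, each a Python script; the robot and the scene stay as the last script left them, time stands still between calls to the robot, and variables do not carry over. Pictures are saved under pics/ and viewed, and the job is handed in when it is done.

```bash
ls; mkdir -p pics
python3 - <<'E'
from rig import r, effector, status, imaging
import cv2
o=status.get_obs(); print(o)
for n in ("scene","top","wrist"):
    print(n,imaging.camera_params(n))
    cv2.imwrite(f"pics/{n}0.png",imaging.camera(n))
E
```

```text
pics
{'time': 0.0, 'q': array([-9.01383017e-01,  3.85547728e-01,  6.63304855e-03, -5.31922290e-04,
       -1.19397038e+00, -2.58581042e-01]), 'qvel': array([-4.50063392e-06,  6.98452606e-04,  1.21054631e-03,  8.72108135e-04,
       -1.50707218e-04, -2.77651469e-04]), 'joint_efforts': array([ 5.82957136e-05, -3.92287838e+01,  1.88400900e+01,  4.18620095e+00,
       -4.60841926e-03,  7.22824382e-06]), 'ee_pos': array([ 0.24939376, -0.57245592,  0.23022484]), 'orientation': array([-2.46318964e-04, -2.03878383e-01,  9.78995635e-01,  1.04457363e-03]), 'ft_force': array([-0.49023661,  0.46434421,  0.22300311]), 'moment': array([ 0.00545343,  0.02503934, -0.01440018]), 'finger_gap': 0.9969178760028694}
scene {'fx': 477.41519598593754, 'fy': 477.41519598593754, 'cx': 317.40784657314373, 'cy': 198.19942682220187, 'origin': array([ 1.09480148, -0.34125075,  0.9604544 ]), 'orientation': array([0.8314324 , 0.27881908, 0.15133012, 0.45615708])}
top {'fx': 413.8554276955334, 'fy': 413.8554276955334, 'cx': 319.5080569283784, 'cy': 201.7691989166231, 'origin': array([ 0.39564614, -0.00700573,  0.94192514]), 'orientation': array([-0.69678687, -0.06137002,  0.061382  ,  0.71200704])}
wrist {'fx': 309.70691628693146, 'fy': 309.70691628693146, 'cx': 320.2501678867442, 'cy': 201.8079031722317, 'tool_from_camera': array([[ 1.26997660e-04,  9.49500574e-01,  3.13765267e-01,
         7.91382253e-02],
       [ 9.99999959e-01, -2.00647103e-04,  2.02434403e-04,
        -2.47353280e-04],
       [ 2.55167674e-04,  3.13765229e-01, -9.49500561e-01,
        -1.42960583e-01],
       [ 0.00000000e+00,  0.00000000e+00,  0.00000000e+00,
         1.00000000e+00]])}
```

View pics/scene0.png

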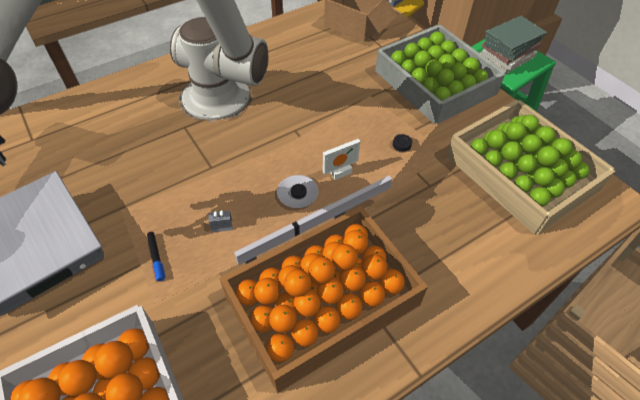

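View pics/top0.png

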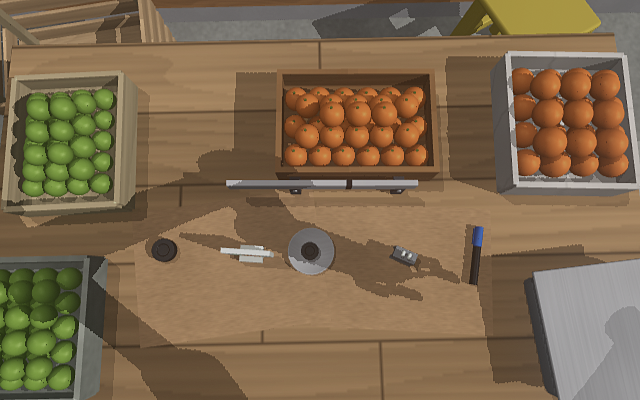

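View pics/wrist0.png

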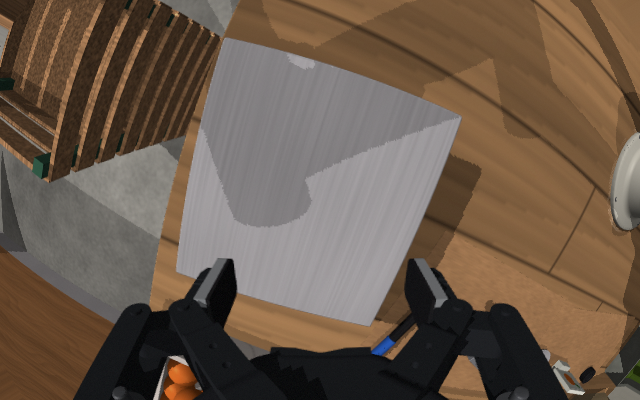

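Run:
```python
import cv2
t=cv2.imread("pics/top0.png"); s=cv2.imread("pics/scene0.png")
def c(im,x0,y0,w,h,k,n): cv2.imwrite(f"pics/{n}.png",cv2.resize(im[y0:y0+h,x0:x0+w],None,fx=k,fy=k,interpolation=cv2.INTER_CUBIC))
c(t,215,165,220,40,3.6,"t_rail"); c(t,210,225,80,50,8,"t_sign"); c(t,370,235,70,45,10,"t_car")
c(s,195,120,210,150,3.8,"s_all")
```

```text
(no output)
```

View pics/t_rail.png

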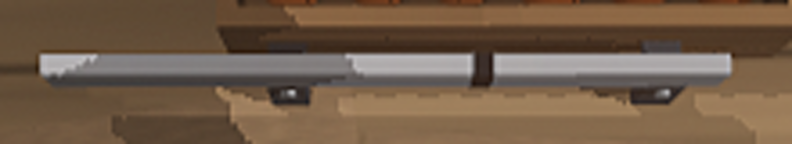

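View pics/t_sign.png

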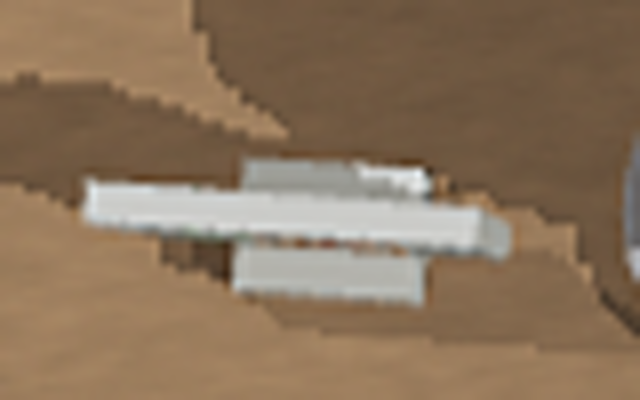

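View pics/t_car.png

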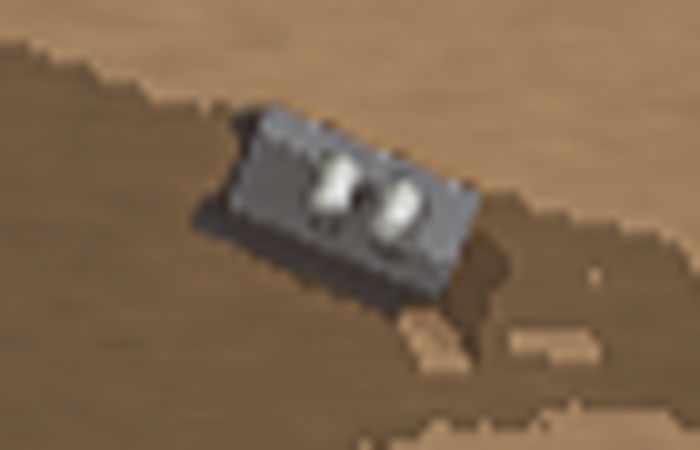

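View pics/s_all.png

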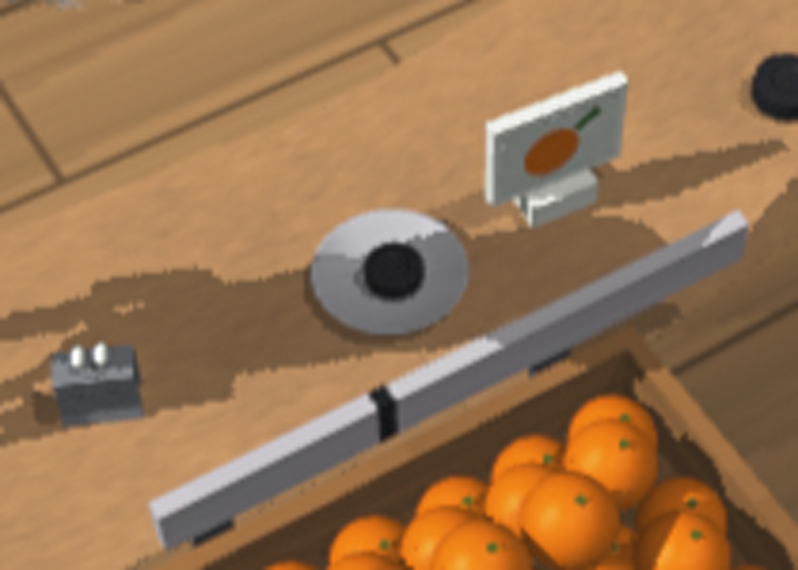

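```bash
cat > h.py <<'E'
import numpy as np, cv2
from rig import r, effector, status, imaging
from scipy.spatial.transform import Rotation as R
def rot(q): return R.from_quat([q[1],q[2],q[3],q[0]])
def ray_fixed(name,px):
    p=imaging.camera_params(name)
    d=np.array([(px[0]-p['cx'])/p['fx'],-(px[1]-p['cy'])/p['fy'],-1.])
    return np.array(p['origin']),rot(p['orientation']).apply(d)
def ray_wrist(px,ee,q):
    p=imaging.camera_params('wrist'); T=p['tool_from_camera']
    u=np.array([px[0]-p['cx'],px[1]-p['cy']])/p['fx']; th=np.linalg.norm(u)
    s=u/th*np.sin(th) if th>1e-9 else u
    d=np.array([s[0],-s[1],-np.cos(th)])
    return np.array(ee)+rot(q).apply(T[:3,3]), rot(q).apply(T[:3,:3]@d)
def at_z(ray,z):
    o,d=ray; return o+d*(z-o[2])/d[2]
def proj_fixed(name,P):
    p=imaging.camera_params(name)
    c=rot(p['orientation']).inv().apply(np.array(P)-p['origin'])
    return p['cx']-p['fx']*c[...,0]/c[...,2], p['cy']+p['fy']*c[...,1]/c[...,2]
def proj_wrist(P,ee,q):
    p=imaging.camera_params('wrist'); T=p['tool_from_camera']
    t=rot(q).inv().apply(np.array(P)-ee); c=(t-T[:3,3])@T[:3,:3]
    v=np.array([c[...,0],-c[...,1]]); n=np.linalg.norm(v); th=np.arctan2(n,-c[...,2])
    return p['cx']+p['fx']*th*v[0]/n, p['cy']+p['fx']*th*v[1]/n
def qdown(yaw):
    # tool z down; tool y axis (jaw) at world angle yaw: columns
    y=np.array([np.cos(yaw),np.sin(yaw),0]); z=np.array([0,0,-1.]); x=np.cross(y,z)
    q=R.from_matrix(np.c_[x,y,z]).as_quat(); return np.array([q[3],q[0],q[1],q[2]])
def crop(im,x0,y0,w,h,k,n): cv2.imwrite(f"pics/{n}.png",cv2.resize(im[y0:y0+h,x0:x0+w],None,fx=k,fy=k,interpolation=cv2.INTER_CUBIC))
def up(px,x0,y0,k): return ((px[0]+.5)/k-.5+x0,(px[1]+.5)/k-.5+y0)
E
python3 - <<'E'
from h import *
np.set_printoptions(precision=4,suppress=True)
f=lambda p,o,k,z: at_z(ray_fixed("top",up(p,*o,k)),z)
g=lambda p,z: at_z(ray_fixed("scene",up(p,195,120,3.8)),z)
print("rail",*[f(p,(215,165),3.6,.1) for p in [(40,64.5),(730,64.5),(484,64.5)]])
print("car",*[f(p,(370,235),10,.044) for p in [(265,105),(480,185),(440,297),(230,205),(354,198)]])
print("sign",*[f(p,(210,225),8,.096) for p in [(88,180),(480,207),(480,248),(85,225),(282,215)]])
# scene: rail left end near corners, free end
print("s rail",*[g(p,.1) for p in [(151,505),(163,517),(738,211),(746,216),(376,394),(396,386)]])
print("s sign",*[g(p,.096) for p in [(487,121),(494,125),(622,72),(628,76)]])
print("s car",*[g(p,.044) for p in [(52,354),(60,391),(139,382),(133,347)]])
E
```

```text
rail [0.5884 0.1858 0.1   ] [ 0.5796 -0.2132  0.1   ] [ 0.5827 -0.0711  0.1   ]
car [ 0.4547 -0.1722  0.044 ] [ 0.4365 -0.2175  0.044 ] [ 0.4129 -0.2075  0.044 ] [ 0.4334 -0.1635  0.044 ] [ 0.4343 -0.1903  0.044 ]
sign [0.4549 0.1949 0.096 ] [0.4459 0.0951 0.096 ] [0.4356 0.0951 0.096 ] [0.4435 0.1954 0.096 ] [0.445  0.1454 0.096 ]
s rail [ 0.5763 -0.2121  0.1   ] [ 0.5865 -0.21    0.1   ] [0.5825 0.1871 0.1   ] [0.5883 0.1888 0.1   ] [ 0.5795 -0.0709  0.1   ] [ 0.5809 -0.0584  0.1   ]
s sign [0.4335 0.0993 0.096 ] [0.4388 0.1012 0.096 ] [0.4446 0.1981 0.096 ] [0.4496 0.1993 0.096 ]
s car [ 0.413  -0.2069  0.044 ] [ 0.4409 -0.2144  0.044 ] [ 0.4607 -0.1709  0.044 ] [ 0.435  -0.1623  0.044 ]
```

Run:
```python
from h import *
yaw=np.deg2rad(90)
r.goto([0.52,-0.02,0.22],qdown(yaw)); 
o=status.get_obs(); im=imaging.camera("wrist"); np.savez("v1.npz",ee=o['ee_pos'],q=o['orientation']); cv2.imwrite("pics/v1.png",im)
print(o['time'],o['ee_pos'],o['orientation'],o['q'])
yaw=np.deg2rad(66.5)
effector.command_gripper(0.8)
r.goto([0.4345,-0.19,0.11],qdown(yaw)); 
o=status.get_obs(); im=imaging.camera("wrist"); np.savez("v2.npz",ee=o['ee_pos'],q=o['orientation']); cv2.imwrite("pics/v2.png",im)
print(o['time'],o['ee_pos'],o['orientation'],o['q'],o['finger_gap'])
```

```text
2.35 [ 0.52003484 -0.02054764  0.22001418] [ 1.31807313e-05  4.09175798e-04  9.99999915e-01 -4.19031477e-05] [ 2.72650405e-01  2.16036801e-01 -2.63669496e-01  9.89826798e-05
 -1.09108725e+00 -1.84431077e+00]
3.6 [ 0.43602194 -0.18990723  0.11089165] [ 1.29359816e-03  2.03019180e-01  9.79173906e-01 -3.96134003e-05] [-6.78067481e-02  2.64788069e-01 -5.17372603e-01  6.08949877e-04
 -7.86083454e-01 -1.91230034e+00] 0.8034468789536664
```

View pics/v1.png

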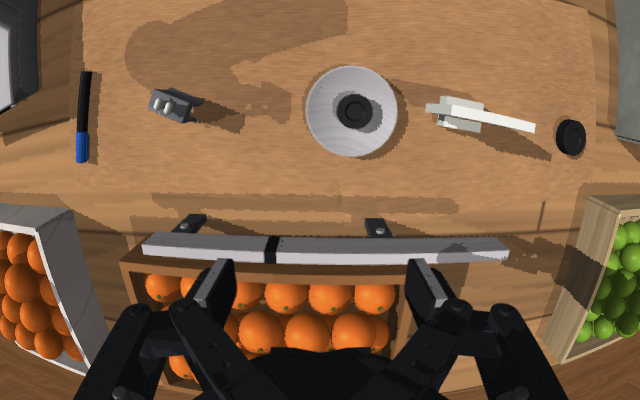

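View pics/v2.png

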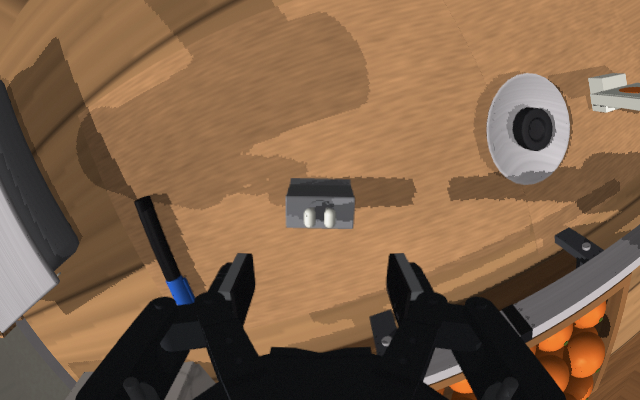

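Run:
```python
from h import *
a=cv2.imread("pics/v1.png"); b=cv2.imread("pics/v2.png")
crop(a,125,225,200,45,4,"v1l"); crop(a,320,225,200,45,4,"v1r"); crop(b,275,170,90,70,8,"v2c"); crop(b,190,240,260,80,3,"v2f")
```

```text
(no output)
```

View pics/v1l.png

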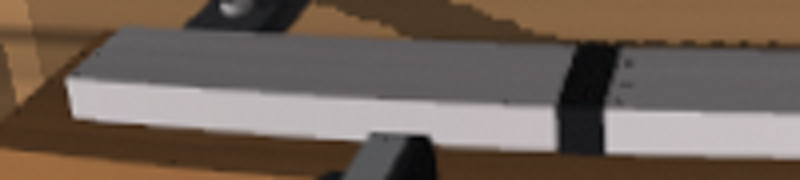

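View pics/v1r.png

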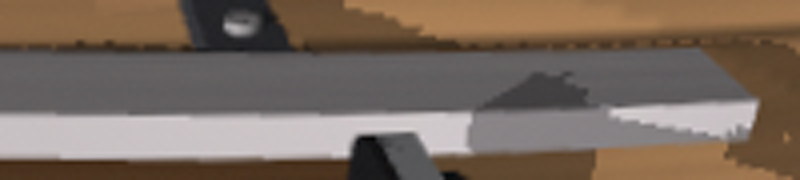

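View pics/v2c.png

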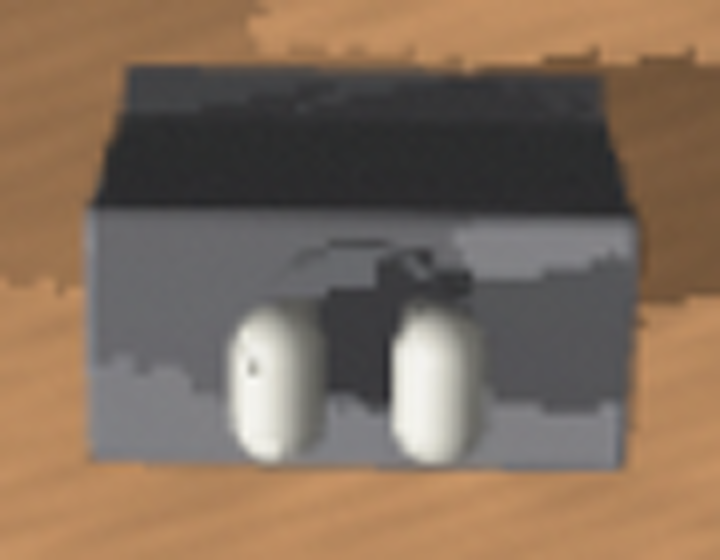

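View pics/v2f.png

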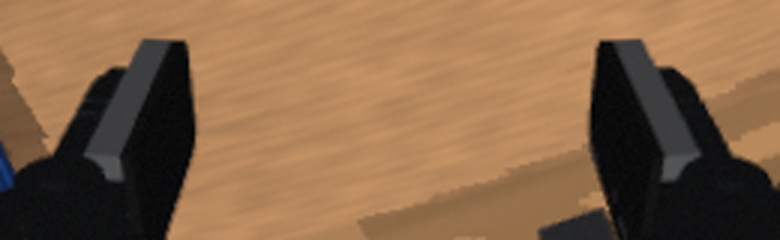

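Run:
```python
from h import *
np.set_printoptions(precision=4,suppress=True)
v=np.load("v1.npz"); w=np.load("v2.npz")
L=lambda p,z:at_z(ray_wrist(up(p,125,225,4),v['ee'],v['q']),z)
Q=lambda p,z:at_z(ray_wrist(up(p,320,225,4),v['ee'],v['q']),z)
a=[L((67,80),.1),L((75,120),.1),Q((757,100),.1),Q((748,140),.1)]
print(*a); ends=(a[0]+a[1])/2,(a[2]+a[3])/2; print(ends, np.rad2deg(np.arctan2(*(ends[1]-ends[0])[:2])))
print("tape",*[L(p,.1) for p in [(558,107),(606,110),(556,150),(603,154)]])
C=lambda p,z:at_z(ray_wrist(up(p,275,170,8),w['ee'],w['q']),z)
c=[C(p,.044) for p in [(90,208),(637,212),(623,466),(92,462)]]; print(*c); print(np.mean(c,0)); d=c[1]+c[2]-c[0]-c[3]; print(np.rad2deg(np.arctan2(d[1],d[0])),np.linalg.norm(d)/2)
# fingertip delta: pixel of tip edges at gap .8034*85
F=[up(p,190,240,3) for p in [(190,42),(598,42),(143,40),(640,40)]]; print(F)
for dl in (0,.004,.008,.012):
  for s in (-1,1):
    for X in (.011,-.011):
      P=w['ee']+rot(w['q']).apply([X,s*.0425*.8034,-dl]); print(dl,s,X,np.array(proj_wrist(P,w['ee'],w['q'])))
```

```text
[ 0.5758 -0.2116  0.1   ] [ 0.588  -0.2121  0.1   ] [0.583  0.1875 0.1   ] [0.5956 0.188  0.1   ]
(array([ 0.5819, -0.2119,  0.1   ]), array([0.5893, 0.1877, 0.1   ])) 1.0648332327639554
tape [ 0.5779 -0.0739  0.1   ] [ 0.5785 -0.0621  0.1   ] [ 0.5899 -0.0753  0.1   ] [ 0.5907 -0.0636  0.1   ]
[ 0.4133 -0.2058  0.044 ] [ 0.433  -0.1613  0.044 ] [ 0.4554 -0.1714  0.044 ] [ 0.4355 -0.2162  0.044 ]
[ 0.4343 -0.1887  0.044 ]
66.1223137469805 0.04885198392176791
[(253.0, 253.66666666666666), (389.0, 253.66666666666666), (237.33333333333334, 253.0), (403.0, 253.0)]
0 -1 0.011 [252.7368 240.5109]
0 -1 -0.011 [256.4078 276.4925]
0 1 0.011 [384.5276 240.587 ]
0 1 -0.011 [381.0123 276.6092]
0.004 -1 0.011 [251.1849 243.8773]
0.004 -1 -0.011 [255.0781 280.3848]
0.004 1 0.011 [386.0089 243.9618]
0.004 1 -0.011 [382.2805 280.5113]
0.008 -1 0.011 [249.5672 247.3975]
0.008 -1 -0.011 [253.7002 284.4323]
0.008 1 0.011 [387.5533 247.4912]
0.008 1 -0.011 [383.5949 284.5694]
0.012 -1 0.011 [247.88   251.0809]
0.012 -1 -0.011 [252.2719 288.6428]
0.012 1 0.011 [389.1644 251.185 ]
0.012 1 -0.011 [384.9575 288.7916]
```

Run:
```python
from h import *
effector.command_gripper(0.66)
r.move_linear([0.4343,-0.189,0.085],qdown(np.deg2rad(66.2)))
o=status.get_obs(); im=imaging.camera("wrist"); np.savez("v3.npz",ee=o['ee_pos'],q=o['orientation']); cv2.imwrite("pics/v3.png",im)
print(o['time'],o['ee_pos'],o['finger_gap'])
crop(im,220,190,200,110,4,"v3c")
v=np.load("v1.npz")
for dl in (.011,.013,.015,.017):
  for s in (-1,1): print(dl,np.array(proj_wrist(v['ee']+rot(v['q']).apply([.011,s*.0425*.997,-dl]),v['ee'],v['q'])))
print(o['ft_force'])
for dl in (.003,.006,.009,.012):
  for s in (-1,1): print(dl,np.array(proj_wrist(o['ee_pos']+rot(o['orientation']).apply([.011,s*.0425*o['finger_gap'],-dl]),o['ee_pos'],o['orientation'])))
```

```text
4.2417 [ 0.43397703 -0.18883771  0.0847141 ] 0.6574454223029329
0.011 [232.20323305 249.70727291]
0.011 [404.92370483 249.83030979]
0.013 [231.16778227 251.56369548]
0.013 [405.92322437 251.69325935]
0.015 [230.11061871 253.46261646]
0.015 [406.94384221 253.59906039]
0.017 [229.03116497 255.40532045]
0.017 [407.98612572 255.54901816]
[ 0.28174239 -0.75607146  0.03310779]
0.003 [263.43718196 243.24832022]
0.003 [373.69640403 243.3170363 ]
0.006 [262.43857966 245.86593709]
0.006 [374.63778004 245.94031694]
0.009 [261.40763285 248.57450956]
0.009 [375.60977509 248.65502844]
0.012 [260.3429433 251.3783646]
0.012 [376.61372181 251.46554162]
```

View pics/v3c.png

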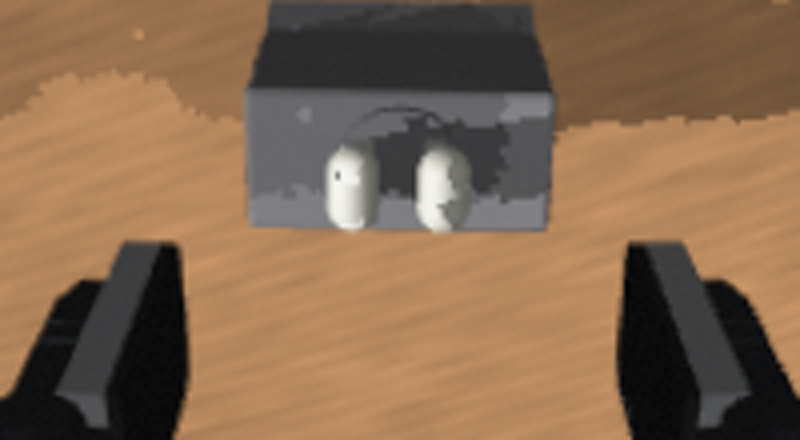

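Run:
```python
from h import *
q=qdown(np.deg2rad(66.2))
C=lambda p:at_z(ray_wrist(up(p,220,190,4),*[np.load("v3.npz")[k] for k in('ee','q')]),.044)
c=[C(p) for p in [(247,90),(552,95),(548,230),(248,226)]]; m=np.mean(c,0); d=c[1]+c[2]-c[0]-c[3]; print(m,np.rad2deg(np.arctan2(d[1],d[0])))
r.move_linear([m[0],m[1],0.030],q,v=0.08)
effector.command_gripper(0.3); o=status.get_obs()
print(o['time'],o['ee_pos'],o['finger_gap'],o['ft_force'])
im=imaging.camera("wrist"); cv2.imwrite("pics/v4.png",im); crop(im,220,190,200,140,4,"v4c")
```

```text
[ 0.434607   -0.18885781  0.044     ] 65.35906929861002
5.3583 [ 0.43550203 -0.1889953   0.03095848] 0.565712384237049 [ 2.93246284e-03 -3.00934200e-01  5.13465788e+00]
```

View pics/v4c.png

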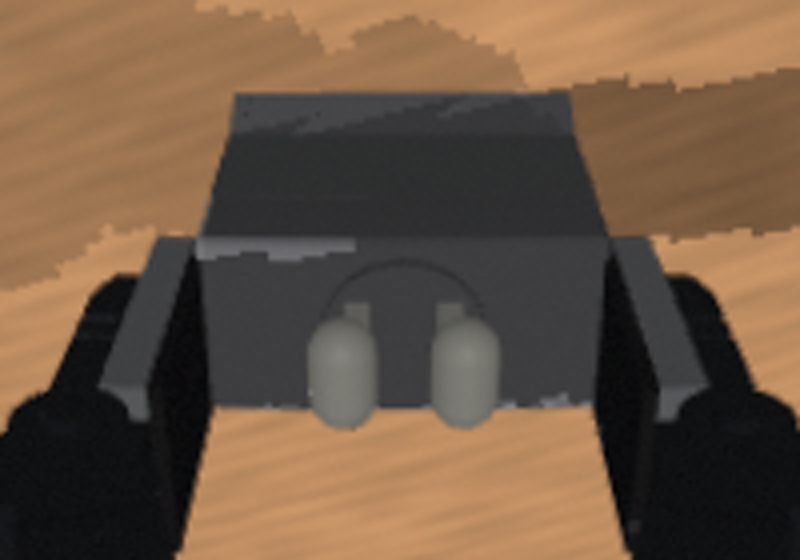

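Run:
```python
from h import *
o=status.get_obs();e,q=o['ee_pos'],o['orientation']
for X,Y,Z in [(.0125,.025,.044),(-.0125,.025,.044),(.011,.025,.031),(.011,.025,.034),(.011,.025,.037),(.011,.025,.04),(.0067,.025,.031),(.0067,.025,.034),(.0067,.025,.037),(.0067,.025,.04)]:
    t=np.array([X,Y,e[2]-Z]); print(X,Z,np.array(proj_wrist(e+rot(q).apply(t),e,q)))
```

```text
0.0125 0.044 [371.14153101 249.81603672]
-0.0125 0.044 [367.53669699 292.94755686]
0.011 0.031 [367.18559441 240.91615866]
0.011 0.034 [368.00391192 243.46197624]
0.011 0.037 [368.84873727 246.09585341]
0.011 0.04 [369.72123106 248.82199826]
0.0067 0.031 [366.6874333  248.35976282]
0.0067 0.034 [367.48208829 251.00006168]
0.0067 0.037 [368.30175116 253.72944083]
0.0067 0.04 [369.14746796 256.55200099]
```

Run:
```python
from h import *
e=status.get_obs()['ee_pos']
r.move_linear([e[0],e[1],0.18],v=0.12)
o=status.get_obs(); print(o['time'],o['ft_force'],o['finger_gap'])
q=qdown(np.deg2rad(88.94))
r.goto([0.5884,0.1377,0.165],q); r.pause(.2)
o=status.get_obs(); im=imaging.camera("wrist"); np.savez("v5.npz",ee=o['ee_pos'],q=o['orientation']); cv2.imwrite("pics/v5.png",im)
cv2.imwrite("pics/s5.png",imaging.camera("scene"))
print(o['time'],o['ee_pos'],o['orientation'],o['ft_force'],o['finger_gap'])
```

```text
6.8083 [ 0.15804057  0.4788717  -2.7788355 ] 0.565651241210989
8.3583 [0.58838638 0.13645271 0.16536433] [1.61213431e-04 1.01725647e-02 9.99948242e-01 7.36119549e-05] [ 0.35001393 -0.08411598 -2.32204105] 0.5671777227837979
```

View pics/v5.png

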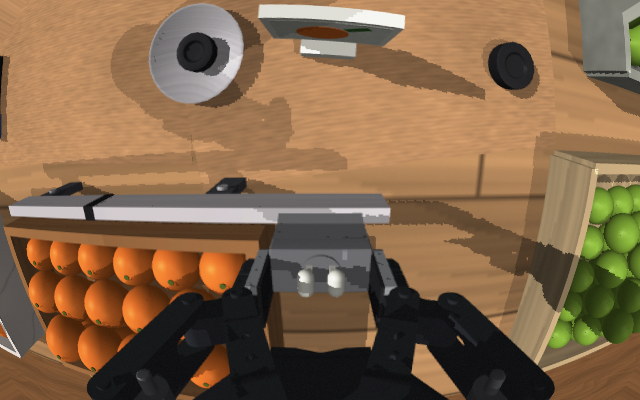

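View pics/s5.png

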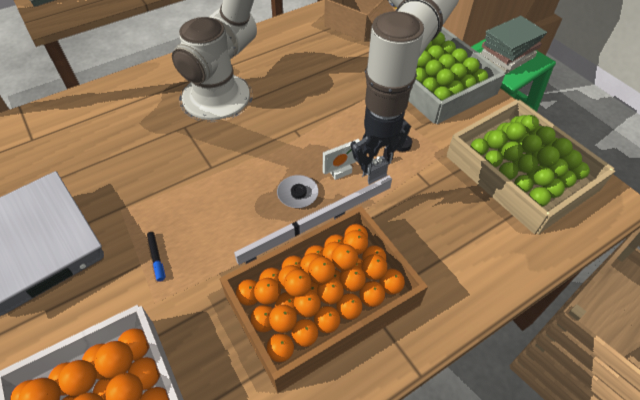

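Run:
```python
from h import *
a=cv2.imread("pics/v5.png")
crop(a,0,190,200,40,4,"v5l"); crop(a,220,185,190,120,4,"v5r")
```

```text
(no output)
```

View pics/v5l.png

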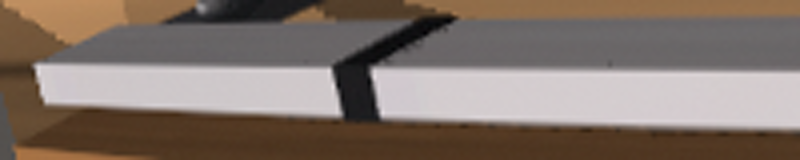

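View pics/v5r.png

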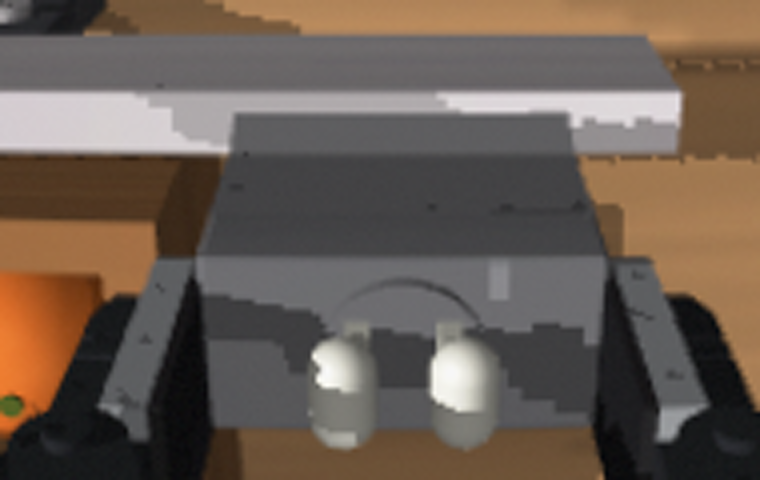

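Run:
```python
from h import *
np.set_printoptions(precision=4,suppress=True)
v=np.load("v5.npz");e,q=v['ee'],v['q']
G=lambda p,o,z:at_z(ray_wrist(up(p,*o,4),e,q),z)
a=[G((35,64),(0,190),.1),G((42,104),(0,190),.1),G((683,92),(220,185),.1),G((679,153),(220,185),.1)];print(*a)
m=(a[0]+a[1])/2,(a[2]+a[3])/2;print(m,np.rad2deg(np.arctan2(*(m[1]-m[0])[:2])))
print("tape",*[G(p,(0,190),.1) for p in [(332,64),(368,67),(345,118),(381,121)]])
zt=e[2]-.031+.044
print("deck",*[G(p,(220,185),zt) for p in [(195,256),(605,256),(598,430),(212,429)]],e)
```

```text
[ 0.5756 -0.2123  0.1   ] [ 0.5875 -0.2145  0.1   ] [0.5836 0.1878 0.1   ] [0.5955 0.1877 0.1   ]
(array([ 0.5815, -0.2134,  0.1   ]), array([0.5896, 0.1878, 0.1   ])) 1.1473503219016736
tape [ 0.5774 -0.0757  0.1   ] [ 0.5783 -0.0639  0.1   ] [ 0.5903 -0.0757  0.1   ] [ 0.591  -0.0638  0.1   ]
deck [0.575  0.1125 0.1784] [0.576  0.161  0.1784] [0.6012 0.1615 0.1784] [0.6    0.1123 0.1784] [0.5884 0.1365 0.1654]
```

```bash
cat >> h.py <<'E'
YR=np.deg2rad(90-1.12); QR=qdown(YR); END=np.array([.5896,.1878]); U=np.array([np.sin(np.deg2rad(1.12)),np.cos(np.deg2rad(1.12))])
def railxy(s): return END-U*s   # s = distance from free end
def S(tag=""):
    o=status.get_obs(); print(tag,round(o['time'],2),np.round(o['ee_pos'],4),np.round(o['ft_force'],2),np.round(o['moment'],2),round(o['finger_gap'],4)); return o
E
python3 - <<'E'
from h import *
p=railxy(.05)+[.0004,0]
r.move_linear([*p,.140],QR,v=.1); S(); 
r.move_linear([*p,.115],QR,v=.05); S()
for z in (.109,.106,.104,.1025,.101,.0995):
    r.move_linear([*p,z],QR,v=.03); o=S(z)
    if o['ft_force'][2]>3: break
im=imaging.camera("wrist"); np.savez("v6.npz",ee=o['ee_pos'],q=o['orientation']); cv2.imwrite("pics/v6.png",im)
crop(im,0,180,640,150,1.25,"v6a");crop(im,200,180,200,140,4,"v6c")
E
```

```text
8.86 [0.5889 0.1376 0.1397] [ 1.18  0.49 -1.65] [ 0.03 -0.02  0.03] 0.5681
 9.51 [0.5892 0.1378 0.1149] [ 0.12  0.57 -1.59] [ 0.03 -0.08  0.02] 0.5645
0.109 9.86 [0.5889 0.1377 0.1088] [ 0.88  0.13 -1.02] [0.01 0.03 0.05] 0.5666
0.106 10.11 [0.5889 0.1377 0.1058] [ 0.09 -0.22 -1.44] [0.02 0.02 0.01] 0.5642
0.104 10.36 [0.5889 0.1378 0.1038] [ 0.37  0.79 -1.68] [-0.02 -0.02  0.01] 0.567
0.1025 10.61 [0.5889 0.1377 0.1024] [ 0.51  0.39 -2.02] [-0.01  0.03  0.03] 0.5665
0.101 10.86 [0.5891 0.1379 0.101 ] [ 0.64 -0.46 -1.78] [-0.   -0.05  0.06] 0.5658
0.0995 11.11 [0.5892 0.1379 0.1009] [-2.34  0.6   5.59] [0.08 0.76 0.02] 0.5623
```

View pics/v6c.png

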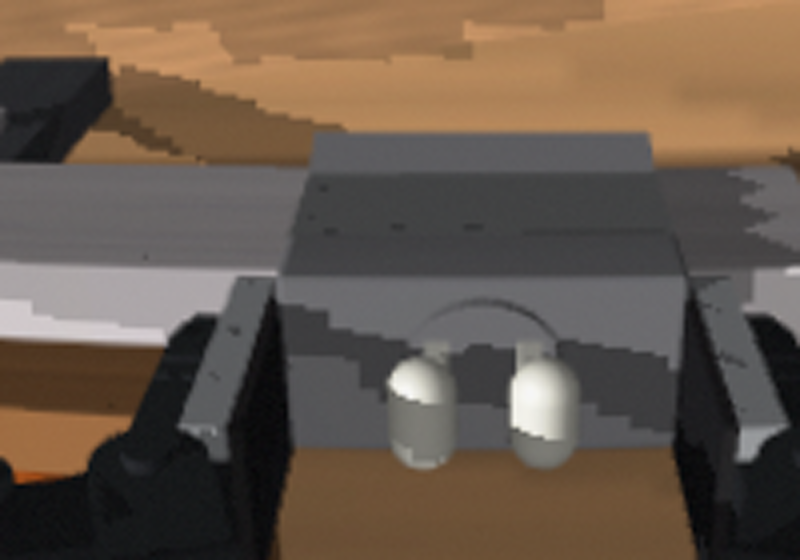

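Run:
```python
from h import *
for s in (.07,.10,.14,.18,.215):
    r.move_linear([*(railxy(s)+[.0002,0]),.1001],QR,v=.06); o=S(s)
    if abs(o['ft_force'][0])>12 or abs(o['ft_force'][1])>15: break
r.pause(.1); o=S()
im=imaging.camera("wrist"); np.savez("v7.npz",ee=o['ee_pos'],q=o['orientation']); cv2.imwrite("pics/v7.png",im)
crop(im,180,190,200,140,4,"v7c")
```

```text
0.07 11.64 [0.5892 0.117  0.101 ] [ 1.24 -1.89  5.47] [-0.17 -0.17 -0.04] 0.5659
0.1 12.29 [0.5888 0.0879 0.1009] [1.17 2.31 5.58] [ 0.62 -0.13  0.01] 0.56
0.14 13.11 [0.588  0.0481 0.1009] [0.54 2.55 5.22] [ 0.78 -0.11  0.  ] 0.569
0.18 13.93 [0.5872 0.008  0.1009] [0.07 2.77 5.85] [ 0.77 -0.11 -0.01] 0.5652
0.215 14.66 [ 0.5865 -0.0271  0.1009] [0.31 3.06 5.12] [ 0.8  -0.11 -0.01] 0.5658
 14.76 [ 0.5865 -0.027   0.1009] [0.03 1.61 5.4 ] [ 0.75 -0.11 -0.03] 0.5664
```

View pics/v7c.png

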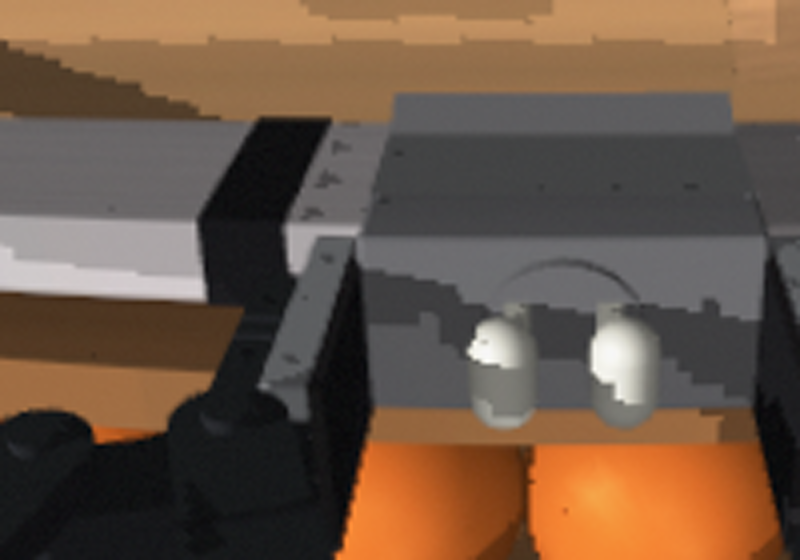

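Run:
```python
from h import *
np.set_printoptions(precision=4,suppress=True)
v=np.load("v7.npz");e,q=v['ee'],v['q']
G=lambda p,z:at_z(ray_wrist(up(p,180,190,4),e,q),z)
t=[G(p,.1) for p in [(200,217),(284,222)]]; d=[G(p,.114) for p in [(358,238),(766,236),(758,408),(372,408)]]
print(*t,*d,e)
tc=(t[0]+t[1])[:2]/2; dc=np.mean(d,0)[:2]; print("tape s",(END-tc)@U,"deck s",(END-dc)@U,"ee s",(END-e[:2])@U)
```

```text
[ 0.5775 -0.0747  0.1   ] [ 0.5782 -0.0632  0.1   ] [ 0.5734 -0.0507  0.114 ] [ 0.574  -0.0024  0.114 ] [ 0.5989 -0.002   0.114 ] [ 0.5979 -0.0512  0.114 ] [ 0.5865 -0.027   0.1009]
tape s 0.2569240478957682 deck s 0.21438815206694053 ee s 0.2148658120785796
```

Run:
```python
from h import *
r.move_linear([*(railxy(.2572)+[.0002,0]),.1001],QR,v=.05); r.pause(.15); o=S()
print("s",(END-o['ee_pos'][:2])@U)
im=imaging.camera("wrist"); np.savez("v8.npz",ee=o['ee_pos'],q=o['orientation']); cv2.imwrite("pics/v8.png",im)
crop(im,220,190,200,140,4,"v8c"); s=imaging.camera("scene"); cv2.imwrite("pics/s8.png",s); crop(s,230,160,160,110,5,"s8c")
```

```text
15.95 [ 0.5856 -0.069   0.1009] [1.8  1.98 6.8 ] [ 1.18 -0.08 -0.05] 0.5688
s 0.25679986499222385
```

View pics/v8c.png

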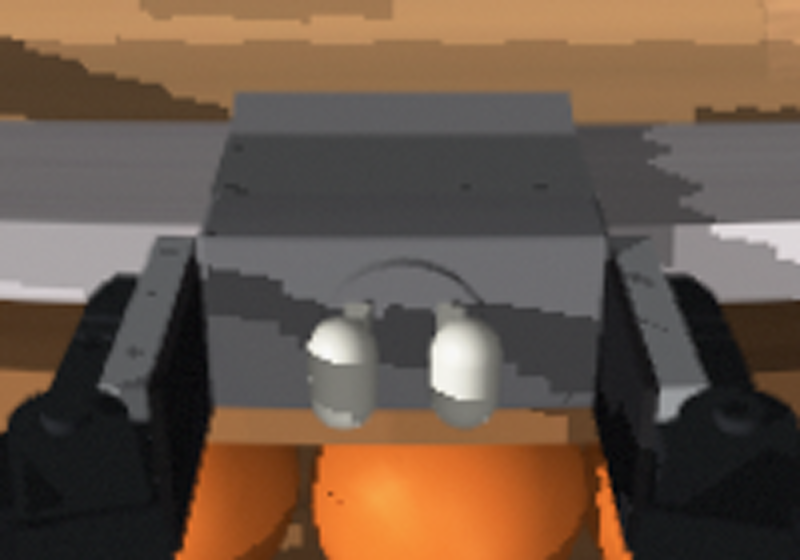

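View pics/s8c.png

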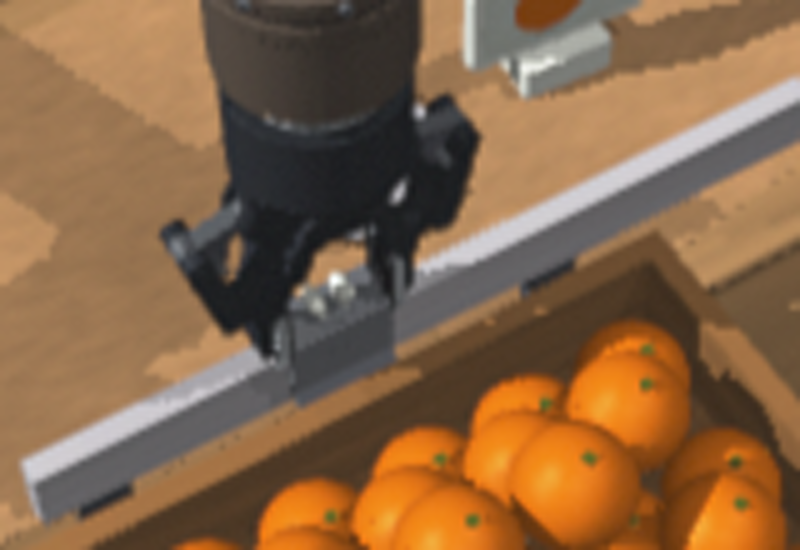

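Run:
```python
from h import *
r.move_linear([*(railxy(.2573)+[.0002,0]),.1008],QR,v=.05)
effector.command_gripper(0.8); o=S()
r.move_linear([*(railxy(.2572)),.165],QR,v=.15); r.pause(.1); o=S()
im=imaging.camera("wrist"); np.savez("v9.npz",ee=o['ee_pos'],q=o['orientation']); cv2.imwrite("pics/v9.png",im)
crop(im,240,170,160,100,5,"v9c")
# above sign
effector.command_gripper(0.45)
for yaw in (-4.8,175.2):
    print(yaw,r.ik([.445,.1454,.16],qdown(np.deg2rad(yaw))), r.ik([.586,-.069,.19],qdown(np.deg2rad(yaw+4))))
```

```text
16.63 [ 0.584  -0.0699  0.1001] [ 0.28 -0.37 -0.85] [-0.01 -0.01  0.01] 0.7996
 17.31 [ 0.5835 -0.0694  0.1634] [ 0.07 -0.54 -1.11] [-0.    0.04 -0.04] 0.8017
-4.8 [ 0.66415081  0.18901397 -0.46836708  0.         -0.91341528  2.39366604] [ 0.1570425   0.35762623 -0.14193433  0.         -1.07123577  2.97058752]
175.2 [ 0.66415081  0.18901397 -0.46836708  0.         -0.91341528 -0.74792662] [ 0.1570425   0.35762623 -0.14193433  0.         -1.07123577 -0.17100513]
```

View pics/v9c.png

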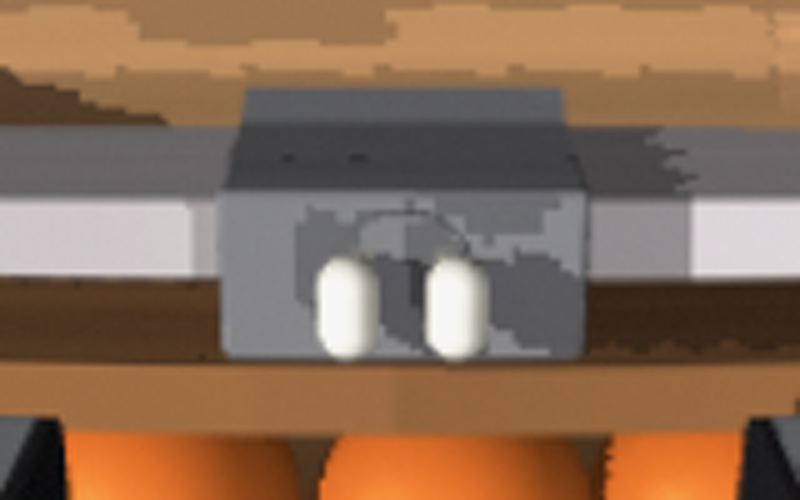

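Run:
```python
from h import *
np.set_printoptions(precision=4,suppress=True)
v=np.load("v9.npz");e,q=v['ee'],v['q']
G=lambda p,z:at_z(ray_wrist(up(p,240,170,5),e,q),z)
d=[G(p,.114) for p in [(218,190),(587,190),(584,357),(224,358)]]; print(*d,e)
dc=np.mean(d,0); print("deck",dc,"s",(END-dc[:2])@U)
print("prong tips",G((347,310),.124),G((457,310),.124))
print([np.array(G(p,.1)) for p in [(60,198),(60,275),(760,198),(760,278)]])
r.goto([.445,.1454,.165],qdown(np.deg2rad(175.2))); r.pause(.15); o=S()
im=imaging.camera("wrist"); np.savez("v10.npz",ee=o['ee_pos'],q=o['orientation']); cv2.imwrite("pics/v10.png",im)
```

```text
[ 0.5714 -0.0933  0.114 ] [ 0.5723 -0.0445  0.114 ] [ 0.5967 -0.0444  0.114 ] [ 0.5959 -0.094   0.114 ] [ 0.5835 -0.0694  0.1634]
deck [ 0.5841 -0.0691  0.114 ] s 0.25692089190179646
prong tips [ 0.5846 -0.0763  0.124 ] [ 0.5848 -0.0622  0.124 ]
[array([ 0.577 , -0.1183,  0.1   ]), array([ 0.589 , -0.1195,  0.1   ]), array([ 0.579 , -0.0176,  0.1   ]), array([ 0.5915, -0.0168,  0.1   ])]
 18.91 [0.4456 0.1448 0.1649] [-0.3   0.13 -0.09] [-0.03  0.    0.02] 0.4499
```

View pics/v10.png

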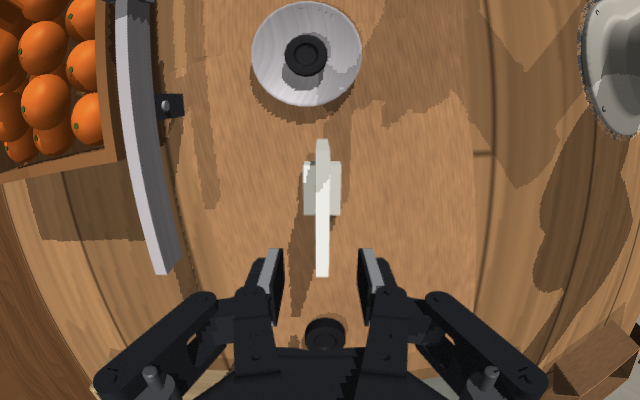

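Run:
```python
from h import *
a=cv2.imread("pics/v10.png"); crop(a,260,125,130,160,3.7,"v10c")
```

```text
(no output)
```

View pics/v10c.png

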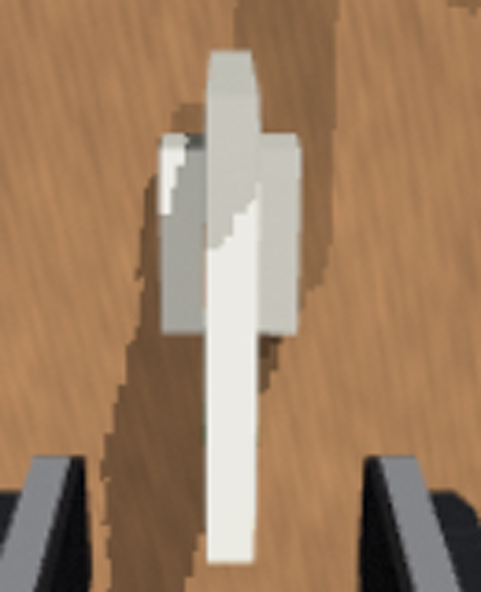

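Run:
```python
from h import *
np.set_printoptions(precision=4,suppress=True)
v=np.load("v10.npz");e,q=v['ee'],v['q']
G=lambda p,z:at_z(ray_wrist(up(p,260,125,3.7),e,q),z)
c=[G(p,.096) for p in [(205,92),(260,92),(254,562),(207,562)]]; print(*c); m=np.mean(c,0); d=c[2]+c[3]-c[0]-c[1]; th=np.rad2deg(np.arctan2(d[1],d[0])); print(m,th)
q=qdown(np.deg2rad(th+90))
r.move_linear([m[0],m[1],.12],q,v=.1); o=S()
r.move_linear([m[0],m[1],.064],q,v=.08); o=S()
effector.command_gripper(0.0); r.pause(.1); o=S()
im=imaging.camera("wrist"); np.savez("v11.npz",ee=o['ee_pos'],q=o['orientation']); cv2.imwrite("pics/v11.png",im)
```

```text
[0.4465 0.0965 0.096 ] [0.4363 0.0973 0.096 ] [0.4452 0.1978 0.096 ] [0.4553 0.1969 0.096 ]
[0.4458 0.1471 0.096 ] 84.97110685189828
 19.56 [0.4462 0.1472 0.1202] [-0.57  0.14  0.21] [ 0.04  0.03 -0.02] 0.4474
 20.41 [0.4462 0.1474 0.0644] [-0.29 -1.    0.2 ] [ 0.   -0.02 -0.01] 0.4519
 20.88 [0.446  0.1473 0.0644] [-1.55  0.67  3.11] [ 0.09  0.3  -0.01] 0.1067
```

View pics/v11.png

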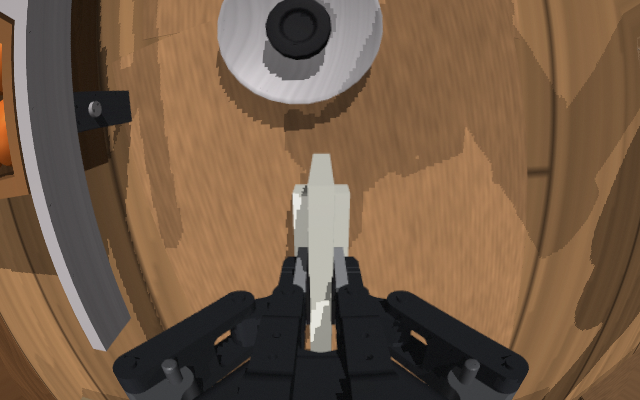

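Run:
```python
from h import *
q=qdown(np.deg2rad(178.9))
r.move_linear([.446,.1473,.225],v=.15)
S()
r.goto([.5843,-.0692,.225],q); r.pause(.2); o=S()
im=imaging.camera("wrist"); np.savez("v12.npz",ee=o['ee_pos'],q=o['orientation']); cv2.imwrite("pics/v12.png",im)
s=imaging.camera("scene"); cv2.imwrite("pics/s12.png",s); t=imaging.camera("top"); cv2.imwrite("pics/t12.png",t)
crop(im,230,110,180,170,3.5,"v12c"); crop(s,220,100,180,150,4,"s12c")
```

```text
22.15 [0.4454 0.1469 0.2239] [ 0.65 -0.38 -1.22] [0.01 0.02 0.01] 0.1072
 23.36 [ 0.5841 -0.0678  0.2254] [ 0.25 -0.87 -1.73] [ 0.04 -0.01 -0.04] 0.1025
```

View pics/v12c.png

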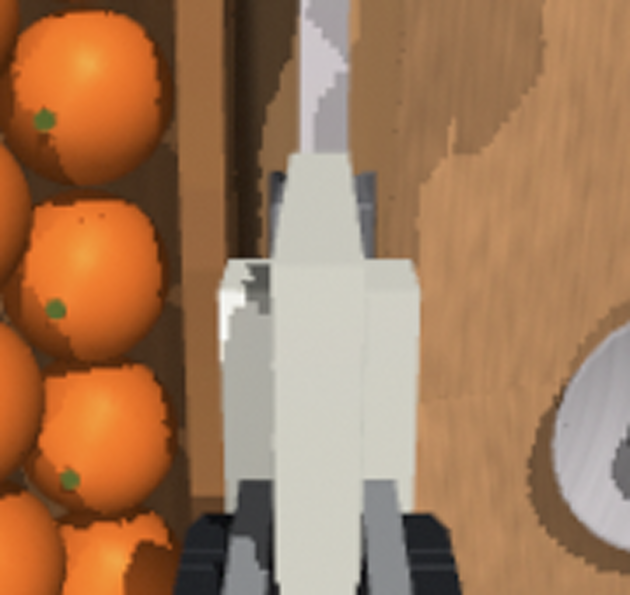

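View pics/s12c.png

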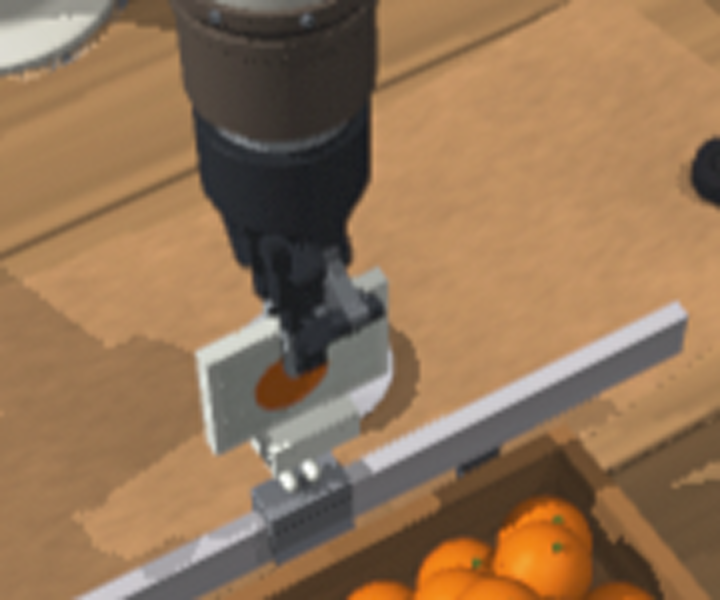

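Run:
```python
from h import *
np.set_printoptions(precision=4,suppress=True)
v=np.load("v12.npz");e,q=v['ee'],v['q']
G=lambda p,z:at_z(ray_wrist(up(p,230,110,3.5),e,q),z)
b=e[2]-.0644
for n,z,ps in [("foot bot",b,[(228,260),(412,260)]),("foot top",b+.022,[(218,291),(420,291)]),("panel bot",b+.022,[(290,153),(350,153)]),("panel top",b+.096,[(272,262),(362,262)]),("deck",.114,[(272,173),(375,173)]),("rail",.1,[(300,140),(348,140)])]:
    a=[G(p,z) for p in ps]; print(n,*a,(a[0]+a[1])/2)
print(e)
```

```text
foot bot [ 0.6028 -0.093   0.161 ] [ 0.5663 -0.0923  0.161 ] [ 0.5845 -0.0926  0.161 ]
foot top [ 0.6028 -0.0931  0.183 ] [ 0.5667 -0.0925  0.183 ] [ 0.5848 -0.0928  0.183 ]
panel bot [ 0.5894 -0.1177  0.183 ] [ 0.579  -0.1176  0.183 ] [ 0.5842 -0.1177  0.183 ]
panel top [ 0.5894 -0.1182  0.257 ] [ 0.5798 -0.118   0.257 ] [ 0.5846 -0.1181  0.257 ]
deck [ 0.5957 -0.1017  0.114 ] [ 0.5712 -0.1013  0.114 ] [ 0.5835 -0.1015  0.114 ]
rail [ 0.5892 -0.1074  0.1   ] [ 0.5772 -0.1072  0.1   ] [ 0.5832 -0.1073  0.1   ]
[ 0.5841 -0.0678  0.2254]
```

Run:
```python
from h import *
q=qdown(np.deg2rad(178.9))
r.move_linear([.584,-.0692,.205],q,v=.08); o=S()
r.move_linear([.584,-.0692,.1945],q,v=.05); r.pause(.15); o=S()
im=imaging.camera("wrist"); np.savez("v13.npz",ee=o['ee_pos'],q=o['orientation']); cv2.imwrite("pics/v13.png",im)
s=imaging.camera("scene"); cv2.imwrite("pics/s13.png",s); crop(s,250,170,100,80,7,"s13c");crop(im,230,110,180,170,3.5,"v13c")
```

```text
23.91 [ 0.5838 -0.0693  0.2046] [-0.05  0.52 -0.58] [ 0.01 -0.02 -0.01] 0.1067
 24.42 [ 0.5842 -0.0692  0.1947] [ 0.4  -0.36 -1.03] [-0.02  0.03 -0.02] 0.1057
```

View pics/s13c.png

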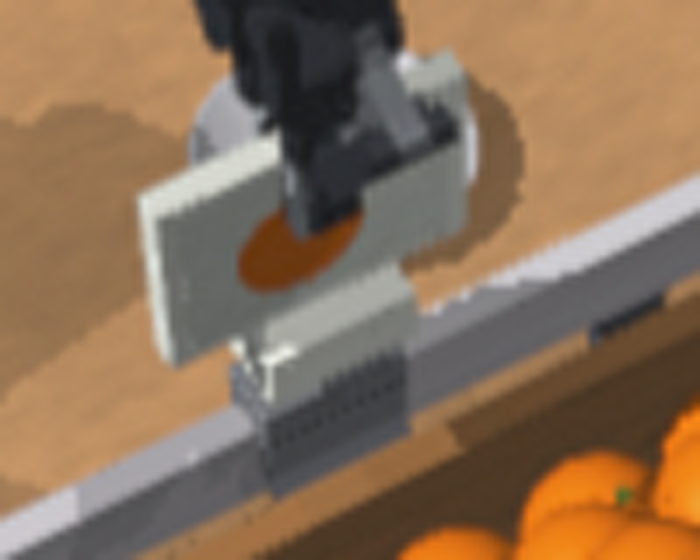

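View pics/v13c.png

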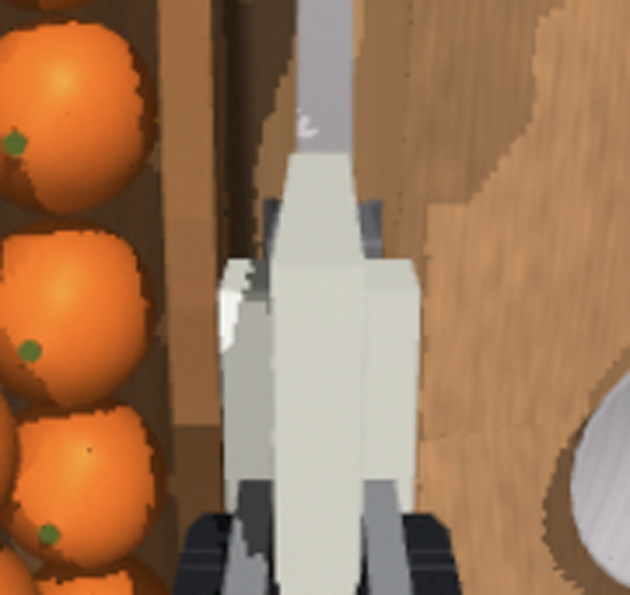

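Run:
```python
from h import *
q=qdown(np.deg2rad(178.9))
z=.1915
while z>.172:
    r.move_linear([.5839,-.0692,z],q,v=.02); o=S(round(z,4))
    if o['ft_force'][2]>20 or abs(o['ft_force'][0])>10 or abs(o['ft_force'][1])>12: break
    if o['ee_pos'][2]<.1795 and o['ft_force'][2]>8: break
    z-=.0015
```

```text
0.1915 24.82 [ 0.5837 -0.0692  0.1913] [ 0.16  0.26 -1.62] [ 0.01  0.02 -0.02] 0.1068
0.19 25.07 [ 0.5839 -0.0692  0.1899] [ 0.72  0.09 -0.79] [ 0.02 -0.07 -0.03] 0.1037
0.1885 25.32 [ 0.5843 -0.0692  0.1892] [-0.48  0.1   2.54] [ 0.17  0.21 -0.02] 0.108
0.187 25.57 [ 0.5847 -0.0693  0.1888] [-0.86  1.24  6.76] [ 0.32  0.54 -0.03] 0.1042
0.1855 25.82 [ 0.585  -0.0693  0.1882] [-2.26  1.19  9.7 ] [0.38 0.66 0.01] 0.1072
0.184 26.07 [ 0.5853 -0.0693  0.1872] [-2.26  0.31 11.23] [0.4 0.7 0. ] 0.1074
0.1825 26.32 [ 0.5854 -0.0693  0.1859] [-2.13  1.43 11.12] [ 0.54  0.85 -0.03] 0.1039
0.181 26.57 [ 0.5849 -0.0691  0.1828] [-0.02 -0.67  3.17] [ 0.19 -0.   -0.  ] 0.1074
0.1795 26.82 [ 0.5833 -0.0692  0.1785] [-0.08  0.19  0.22] [ 0.1   0.04 -0.02] 0.1043
0.178 27.07 [ 0.5835 -0.0692  0.1784] [-2.38  0.91  4.76] [ 0.36  0.82 -0.05] 0.1061
0.1765 27.32 [ 0.5836 -0.0693  0.1784] [-4.44  2.51 10.14] [ 0.68  1.58 -0.01] 0.1102
```

Run:
```python
from h import *
q=qdown(np.deg2rad(178.9))
r.move_linear([.5833,-.0693,.1755],q,v=.02); r.pause(.2); o=S()
r.move_linear([.5833,-.0693,.1762],q,v=.02); r.pause(.3); o=S()
for i in range(4): r.pause(.3); S()
im=imaging.camera("wrist"); cv2.imwrite("pics/v14.png",im)
s=imaging.camera("scene"); cv2.imwrite("pics/s14.png",s); crop(s,220,150,150,110,5,"s14c");crop(im,230,60,180,220,2.7,"v14c")
cv2.imwrite("pics/t14.png",imaging.camera("top"))
```

```text
27.77 [ 0.5835 -0.0693  0.1783] [-4.89  2.89 14.01] [ 0.92  1.76 -0.03] 0.1096
 28.32 [ 0.5834 -0.0693  0.1784] [-4.32  2.34 10.65] [ 0.78  1.47 -0.07] 0.1038
 28.62 [ 0.5834 -0.0693  0.1783] [-3.69  1.67 10.86] [ 0.76  1.45 -0.05] 0.106
 28.92 [ 0.5834 -0.0693  0.1784] [-3.07  1.63 10.96] [ 0.76  1.51 -0.04] 0.1062
 29.22 [ 0.5834 -0.0693  0.1784] [-3.96  2.36 11.51] [ 0.77  1.43 -0.09] 0.1086
 29.52 [ 0.5834 -0.0693  0.1784] [-3.28  2.43 10.47] [ 0.8   1.45 -0.01] 0.1074
```

View pics/s14c.png

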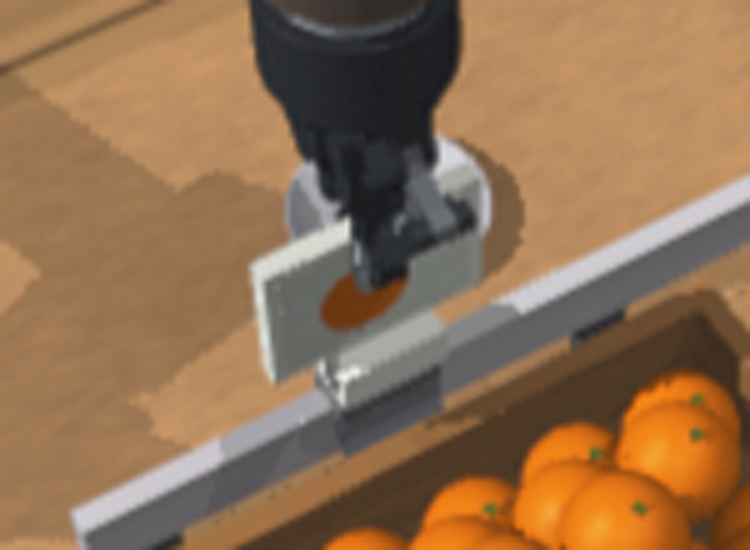

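View pics/v14c.png

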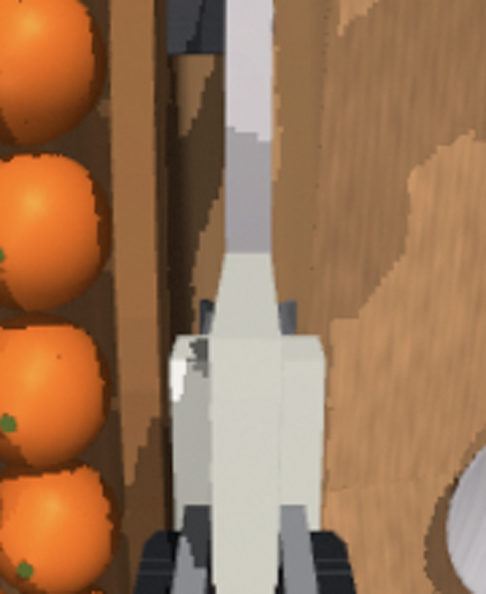

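View pics/t14.png

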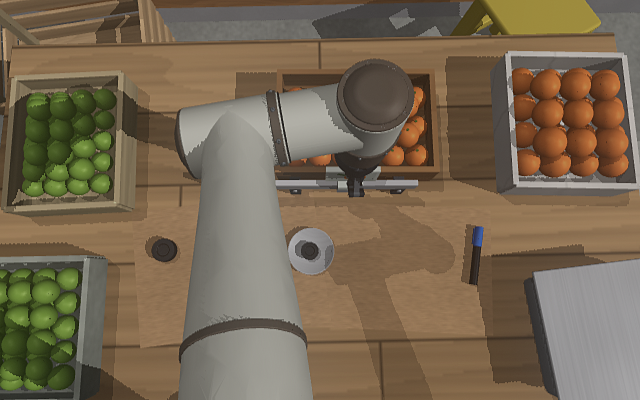

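Run:
```python
from h import *
S(); r.job_done();
```

```text
29.67 [ 0.5834 -0.0693  0.1784] [-3.42  1.9  10.84] [ 0.79  1.4  -0.  ] 0.1081
the job is handed in; nothing more can be done
```

The sign is up behind the tangerine tray and I handed the job in at 29.7 s, still gripping it and pushing down with about 10.8 N.

- **Carrier:** I hooked it on about 50 mm from the free end and slid it along without lifting it off. The last view with the wrist camera put its centre within about 0.5 mm of the tape mark. That relies on measuring the tape before the carrier covered it.
- **Sign:** The push rose to about 11 N, dropped, and the sign snapped down. That peak is slightly under the 12–15 N given; I read the force once every 1.5 mm step, so the true peak may have been missed. It moved 10.8 mm from first contact to the hard stop (about 11 mm expected), and 14 N moved it no further.
- **Last checks:** The scene picture shows the foot flat on the deck, and the pan with its weight, the disc weight and the marker have not moved in the top view. A small sideways load of about 4 N stayed on the gripper, and shifting the target x by about 0.6 mm barely changed it.
- **Measurements that disagreed:** The position estimates from the different cameras differed by 1–3 mm. I used the close-up wrist views, and the contact heights matched them.

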